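# Swing the indexed torch stand on to its next hole

## Task

The torch on the sideboard sits on a swivel stand that is locked by a spring pin with a black knob. Draw the pin right up out of its hole by the knob, swing the stand anticlockwise (seen from above), and let the pin drop fully home in the very next hole without going past it. Be gentle: do not force the pin sideways against the holes or the plate, leave the other things on the sideboard alone, and let go of the stand at the end.

Things in the scene. Friction and masses are not known exactly. Their poses are not given: they have to be found in the camera images.
- stand: Fixed foot of the torch stand: grey disc 256 mm across, 8 mm tall, with a 100 mm hub. Origin on the vertical swivel axis at the sideboard's surface. A flat aluminium track with index holes (14 mm across, centres 100 mm from the axis) lies on it, 45 to 122 mm from the axis.
- first_hole (a point): Mouth of the hole the pin starts in, in a fixed plate with its top 22 mm above the sideboard, which runs on for 0.55 rad anticlockwise. Under it starts a quadrant, top at 19 mm (the pin steps down 3 mm), clamped anywhere: the next hole lies 0.65 to 0.95 rad anticlockwise of the first and is not reported; see or feel for it. One more hole lies 0.38 rad beyond.
- knob: Black cylindrical pull knob, 26 mm diameter, 28 mm tall, axis vertical, 100 mm from the swivel axis on the carrier's arm. Origin at its centre, 70 mm above the sideboard when home. Below it: a 19 mm barrel up to 51 mm, an arm 26 mm wide with its top at 40 mm. The spring pulls it down with 5 N home, 8 N fully drawn.
- pin_tip (a point): Lower end of the steel pin, 10 mm in diameter, rigid with the knob, 11 mm above the sideboard when home. Let go over the plate it rides there by its spring and drops by itself on coming over a hole, where it stops the swing until drawn again. A sideways push of 20 N does no harm; over 30 N between pin and plate does.
- pin (a joint): How far the pin is drawn up, m: 0 fully home in a hole, 0.008 riding on the quadrant, 0.011 riding on the fixed plate, over 0.0115 clear of everything, 0.016 at its stop.
- carrier (a joint): Swing of the carrier (disc, arm, torch, knob) about the vertical axis, rad: 0 in the first hole, growing anticlockwise seen from above. Friction is light (about 2 N at the knob, some 2 N more while the pin drags on the plate); it stays where it is left.
- torch (a point): Middle of the black torch fixed on the carrier, lying level in line with the arm, 153 mm long, top at 87 mm; its tail is 52 mm from the axis on the knob's side, its head on the other.
- jar: Bystander: white ceramic jar with bamboo lid, 100 mm wide, 115 mm tall, origin at the centre of its underside.
- battery: Bystander: grey lantern battery block, 67 x 67 x 109 mm, origin at the centre of its underside.
- bulb: Bystander: small white G9 bulb, about 40 mm long, lying in a low wooden tray of 110 x 70 x 16 mm; origin under its middle.

How it is judged (in metres and radians):
On the way, in this order (a step that is already met when the one before it is completed fails the run):
1. the pin is drawn clear of the first hole before the stand is swung (value of joint pin above 0.0115 m and value of joint carrier below 0.15 rad), for 0.1 s.
2. the stand is swung off the first hole with the pin out (value of joint pin above 0.006 m and value of joint carrier above 0.25 rad), for 0.05 s.
At the end, for the whole second after the job is handed in: The pin is home (drawn less than 2 mm) in the next hole (carrier between 0.6 and 1.0 rad, where only the next hole can lie), the carrier at rest and let go (value of joint pin below 0.002 m and value of joint carrier between 0.6 and 1 rad and velocity of joint carrier between -0.05 and 0.05 rad/s); the robot touches nothing.
It fails at once if the pin is forced against the plate or a hole's side with more than 30 N (contact force between knob and stand above 30 N).
It fails at once if the stand is swung past the next hole (carrier over 1.01 rad) (value of joint carrier above 1.01 rad).
It fails at once if the jar, battery or bulb is shifted by more than 15 mm (distance of any of jar, battery, bulb from where it was at the start of the episode above 0.015 m).
It also fails if it takes over 48 s, if anything falls off the work surface, if the arm or the gripper's body presses on something with over 40 N, if the wrist force passes 120 N, or if a joint passes its speed limit or range.

## Robot

A 6-joint arm with a two-finger parallel gripper is mounted at the origin on the work surface. World frame = base frame: x ahead of the robot, y to its left, z up, the work surface at z = 0. Lengths are in mm, angles in rad, forces in N, time in s.
With the tool pointing down it reaches from about 350 to 975 mm from the base axis. Payload 7.1 kg.
Tool frame: the origin (TCP) lies at the very end of the fingers, on their centre line; the grasp point (between the pads) lies 19 mm behind it; y points along the fingers, x is the direction in which the jaws open and shut, and the axes are right-handed (so a half turn about y gives the same grasp; the last joint's range is limited). The gripper opens to 88 mm and grips with 3 to 60 N. Pads are 20 mm wide; open, the fingers measure 115 mm over their backs; the gripper's body (75 mm by 178 mm) begins 61 mm behind the grasp point.
Start: joints at [-0.019, 0.423, 1.63, -0, 1.089, -0.019], TCP at [624.984, 0.026, 222.675] pointing down, gripper open.
Joint ranges: [-3, 3], [-0.9, 2.11], [0.09, 2.58], [-1.31, 4.45], [0.11, 2.69], [-2.54, 2.54]. Speed limits (rad/s): [2.39, 2.39, 3.01, 3.14, 3.14, 3.14].

## Interface

Orientations are given as a rotation vector (axis times angle).
In Python, from workcell import ctrl gives the robot as it stands. The module is installed in compiled form; this text tells all that it offers.
- The arm moves only by the tool jog_arm, never from a script. Its argument "steps" is a list of rows, each an object with "turn": the turn, a rotation vector about the world's x, y, z scaled (see below), a list of three; "dp": the shift along the world's x, y, z scaled (see below), a list of three; "claw": the opening, from 0 (shut) to 1 (fully open). In form: [{"turn": [wx, wy, wz], "dp": [x, y, z], "claw": claw}, ...]. A call has 1 to 12 rows; each row is the pose to reach, as a shift and turn from the pose measured when the call began, turning the shorter way round; what a row does not reach only later rows make up. The controller multiplies each number of a shift by 80 mm and each number of a turn by pi rad. A row lasts 1/12 s, in which the tool goes at most 41.7 mm and 7.16 degrees, less where a joint would pass 70% of its speed; a pose out of reach is approached as far as the arm can. A call with a number of a shift or a turn outside -1 to 1 is refused whole. A call with a gripper value outside its range is refused whole. The fingers move at their own pace and stop on an object; the grip force is fixed at half the most. Time passes only in rows, so rows that repeat a pose let the fingers close. It gives the time, the measured TCP pose, the force and the opening at its end, in the units of the state.
- ctrl.get_obs(): the state, without advancing time (a new reading comes with each control period).
- ctrl.get_image(name): name is "scene" or "side" or "wrist"; returns a dict with "img" (384x512x3 uint8, red, green, blue), "range_z" (384x512 float32, mm along the optical axis (not along the pixel's ray), 0 where there is no reading), "fovy" (degrees; the focal length in pixels is half the picture's height over the tangent of half this angle, whatever the lens; pixels are square), "cx", "cy" (the principal point, pixels), "camera_from_world" (4x4, takes a point from world to camera coordinates); the wrist camera has in their place "hand_eye" (4x4, takes a point from camera to tool coordinates, whose origin is the TCP and whose axes are the tool frame's). Camera axes: x right, y down, z forward; pixel columns grow to the right and rows downward; lengths in mm; the calibration is good to about 2 mm. A picture is of the moment at which its call begins: read the wrist's pose just before it.
- ctrl.close_job(): hands the job in, once; it reports no verdict.
The state is a dict: "t": time; "qpos": joint angles; "qvel": joint speeds; "joint_torque": joint torques, N m; "ee_pos": TCP position; "orientation": TCP orientation; "ft_force": force on the tool from outside, world axes, zero at the start; "moment": the same for the moment, N m; "width": finger opening in mm.
Only numpy, scipy, OpenCV 4.12 (cv2) and the standard library are available. Lean on these libraries where they do the work, as an engineer would, in place of code of your own. Each camera call takes 0.05 s, during which the arm holds its last target.

## Working session

There is one attempt and no reset: what is moved stays moved. The work goes in short steps, Python scripts to look and compute and a tool call to move; the robot and the scene stay as the last step left them, time stands still between calls to the robot, and variables do not carry over. Pictures are saved under pics/ and viewed, and the job is handed in when it is done.

Besides the shell and the picture viewer there is one more tool, called after ">>>" by a JSON object that holds its "op" and its "data", one argument or row to a line. jog_arm: Moves the arm, as the interface text tells. Its arguments: {"type":"object","properties":{"steps":{"type":"array","items":{"type":"object","properties":{"turn":{"type":"array","items":{"type":"number"}},"dp":{"type":"array","items":{"type":"number"}},"claw":{"type":"number"}}}}},"required":["steps"]}

```bash
mkdir -p pics; python3 - <<'E'
from workcell import ctrl
import cv2,numpy as np
o=ctrl.get_obs();print({k:np.round(v,3) for k,v in o.items()})
for n in["scene","side","wrist"]:
    d=ctrl.get_image(n);cv2.imwrite(f"pics/{n}0.png",d["img"][:,:,::-1]);np.savez(f"{n}0.npz",**d)
    print(n,{k:(np.round(v,3).tolist()) for k,v in d.items() if k not in("img","range_z")},(d["range_z"]>0).mean())
E
```

```text
{'t': np.float64(0.0), 'qpos': array([-0.019,  0.424,  1.631,  0.   ,  1.089, -0.019]), 'qvel': array([-0.002, -0.001, -0.002,  0.   ,  0.   ,  0.001]), 'joint_torque': array([ 1.0000e-03, -5.4462e+01, -2.7367e+01,  6.4000e-02,  2.3000e-02,
       -0.0000e+00]), 'ee_pos': array([6.24434e+02, 4.10000e-02, 2.21895e+02]), 'orientation': array([-1.571e+00,  1.000e-03,  1.000e-03]), 'ft_force': array([ 0.709, -0.074, -0.49 ]), 'moment': array([-0.045,  0.058,  0.012]), 'width': np.float64(87.984)}
scene {'fovy': 53.131, 'cx': 252.033, 'cy': 194.13, 'camera_from_world': [[0.326, 0.945, -0.011, -163.271], [0.612, -0.22, -0.76, -279.208], [-0.72, 0.241, -0.65, 1600.065], [0.0, 0.0, 0.0, 1.0]]} 0.9873809814453125
side {'fovy': 42.477, 'cx': 253.533, 'cy': 189.588, 'camera_from_world': [[0.798, -0.603, 0.0, -442.616], [-0.441, -0.583, -0.683, 289.345], [0.412, 0.544, -0.731, 1357.164], [0.0, 0.0, 0.0, 1.0]]} 0.995819091796875
wrist {'fovy': 68.0, 'cx': 252.714, 'cy': 191.745, 'hand_eye': [[1.0, -0.0, -0.0, 0.55], [0.0, -0.246, 0.969, -161.211], [-0.0, -0.969, -0.246, 66.761], [0.0, 0.0, 0.0, 1.0]]} 0.9785359700520834
```

```bash
python3 -c "
import cv2,numpy as np
a=[cv2.imread(f'pics/{n}0.png') for n in('scene','side','wrist')]
"
```

```text
(no output)
```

View pics/scene0.png

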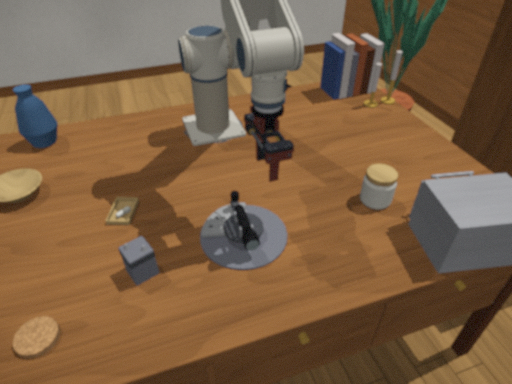

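View pics/side0.png

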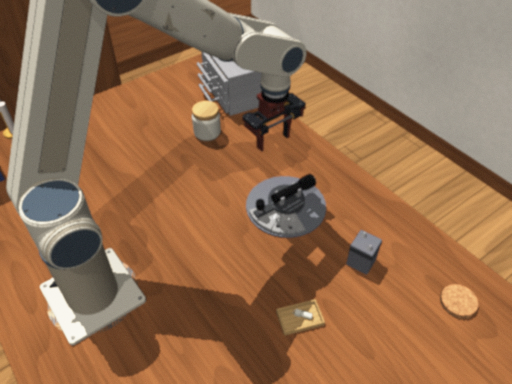

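View pics/wrist0.png

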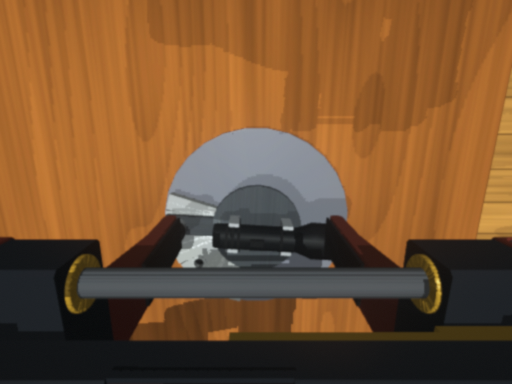

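The stand is visible in all three views: at about (244,236) in scene, (287,207) in side and (257,215) in wrist. The knob is on the base side of the torch. Next I'll zoom in and measure.

```bash
cat > h.py <<'E'
import numpy as np,cv2
from scipy.spatial.transform import Rotation as R
def pose(o):
    T=np.eye(4);T[:3,:3]=R.from_rotvec(o["orientation"]).as_matrix();T[:3,3]=o["ee_pos"];return T
def wfc(d,T=None):
    return np.linalg.inv(d["camera_from_world"]) if "camera_from_world" in d else T@d["hand_eye"]
def f(d): return 192/np.tan(np.radians(float(d["fovy"]))/2)
def cast(d,W,uv,z):
    uv=np.atleast_2d(np.float64(uv));F=f(d)
    r=np.c_[(uv[:,0]-d["cx"])/F,(uv[:,1]-d["cy"])/F,np.ones(len(uv))]@W[:3,:3].T
    s=(z-W[2,3])/r[:,2];return W[:3,3]+r*s[:,None]
def cloud(d,W):
    v,u=np.mgrid[0:384,0:512];F=f(d);Z=d["range_z"].astype(float)
    P=np.stack([(u-d["cx"])/F*Z,(v-d["cy"])/F*Z,Z],-1);return P@W[:3,:3].T+W[:3,3]
def proj(d,W,P):
    C=np.linalg.inv(W);p=np.atleast_2d(P)@C[:3,:3].T+C[:3,3];F=f(d)
    return np.c_[p[:,0]/p[:,2]*F+d["cx"],p[:,1]/p[:,2]*F+d["cy"]]
E
cat > m.py <<'E'
from h import *
from workcell import ctrl
T=pose(ctrl.get_obs())
for n,(x,y) in dict(scene=(190,180),side=(235,160),wrist=(140,110)).items():
    d=dict(np.load(n+"0.npz"));W=wfc(d,T);P=cloud(d,W);img=d["img"]
    w=110 if n!="wrist" else 220
    c=img[y:y+int(w*.9),x:x+w,::-1];cv2.imwrite(f"pics/z_{n}.png",cv2.resize(c,None,fx=660/w,fy=660/w,interpolation=cv2.INTER_CUBIC))
    hsv=cv2.cvtColor(img,cv2.COLOR_RGB2HSV)
    # disc: grey pixels at height 2..14
    m=(hsv[...,1]<60)&(abs(P[...,2]-8)<6)&(P[...,0]>400)&(P[...,0]<900)&(abs(P[...,1])<300)
    k,l,s,c_=cv2.connectedComponentsWithStats(m.astype(np.uint8));i=1+np.argmax(s[1:,4])
    q=P[l==i]; h=cv2.convexHull(q[:,:2].astype(np.float32))[:,0]
    (cx,cy),r=cv2.minEnclosingCircle(h.astype(np.float32)); print(n,"disc",cx,cy,r,len(q),np.median(q[:,2]))
    m2=(img.max(2)<60)&(P[...,2]>30)&(P[...,2]<95)&(np.hypot(P[...,0]-cx,P[...,1]-cy)<125)
    for lo,hi in((78,84),(84,95)):
        q=P[m2&(P[...,2]>lo)&(P[...,2]<hi)]
        if len(q):print(lo,hi,len(q),q.mean(0).round(1))
E
python3 m.py
```

```text
scene disc 630.46435546875 -69.03997802734375 128.6988525390625 2608 6.753081745169993
78 84 193 [654.6 -73.1  80.7]
84 95 59 [699.5 -74.6  85.4]
side disc 629.6940307617188 -69.57587432861328 130.5461883544922 1686 8.72462053145739
78 84 182 [635.5 -74.8  80.7]
84 95 84 [657.2 -75.5  86.8]
wrist disc 630.8502807617188 -54.40863037109375 124.96324157714844 9942 7.191290239119212
78 84 1149 [651.1 -70.9  80. ]
84 95 206 [698.8 -74.8  85.2]
```

View pics/z_scene.png

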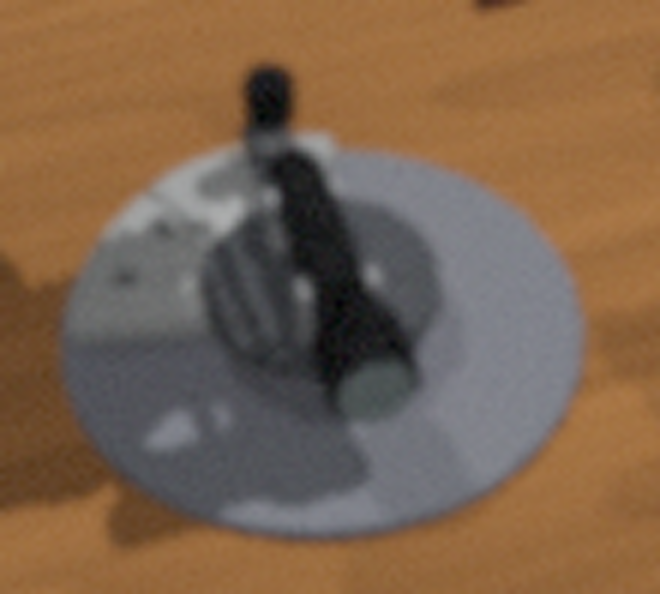

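View pics/z_side.png

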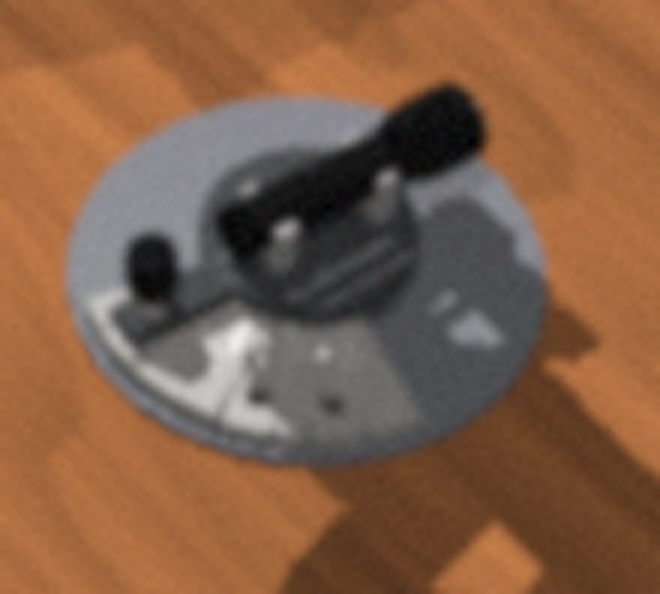

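View pics/z_wrist.png

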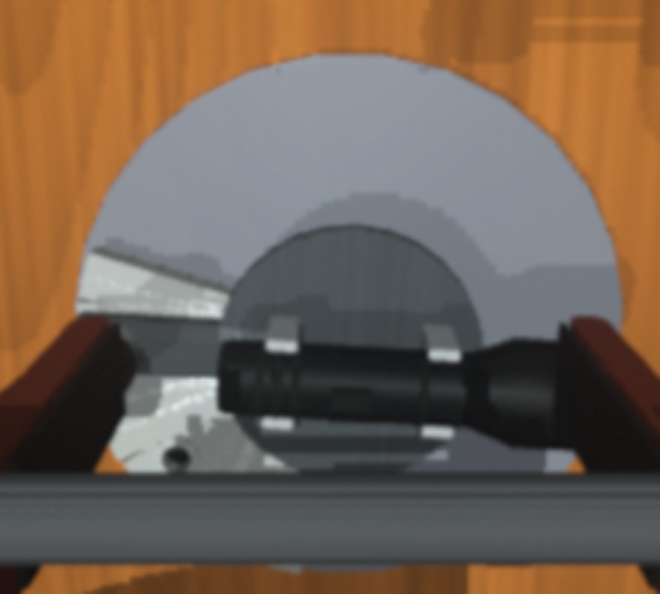

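Zoomed crops: the two index holes are dark dots, at crop (163,228) and (125,275) in scene, (258,393) and (330,403) in side. The first of them is also at (177,460) in wrist. The knob is at crop (268,90) in scene and (150,265) in side. I'll cast these to positions.

```bash
cat > m2.py <<'E'
from h import *
from workcell import ctrl
T=pose(ctrl.get_obs());c=np.array([630.,-69.3])
D={n:dict(np.load(n+"0.npz")) for n in("scene","side","wrist")}
for n,(o,k,pts) in dict(scene=((190,180),6,[(163,228),(125,275)]),side=((235,160),6,[(258,393),(330,403)]),wrist=((140,110),3,[(177,460)])).items():
    d=D[n];W=wfc(d,T)
    p=cast(d,W,(np.array(pts)+.5)/k-.5+o,18)
    v=p[:,:2]-c;print(n,"holes",p.round(1).tolist(),np.hypot(*v.T).round(1),np.arctan2(v[:,1],v[:,0]).round(3))
    P=cloud(d,W);img=d["img"]
    m=(img.max(2)<70)&(P[...,2]>50)&(P[...,2]<92)&(np.hypot(P[...,0]-c[0],P[...,1]-c[1])<125)&(P[...,0]<c[0]-75)&(np.abs(P[...,1]-c[1])<50)
    q=P[m]
    if len(q):
        v,u=np.where(m);print("knob px",len(q),u.min(),u.max(),v.min(),v.max(),"mean",q.mean(0).round(1),"top",q[q[:,2]>80].mean(0).round(1))
        for z in(84,):
            # mid of silhouettes: cast centroid at z=70
            b=cast(d,W,[(u.mean(),v.mean())],71)[0];vv=b[:2]-c;print("centroid@71",b.round(1),np.hypot(*vv).round(1),np.arctan2(vv[1],vv[0]).round(3))
E
python3 m2.py
```

```text
scene holes [[548.1, -128.9, 18.0], [574.0, -155.2, 18.0]] [101.3 102.6] [-2.513 -2.148]
knob px 64 231 237 192 202 mean [536.6 -67.8  74.8] top [533.6 -66.5  82.7]
centroid@71 [532.4 -66.6  71. ] 97.7 3.114
side holes [[551.1, -126.3, 18.0], [576.0, -153.3, 18.0]] [97.3 99.8] [-2.516 -2.142]
knob px 77 256 264 199 210 mean [526.4 -69.2  77.1] top [528.  -66.2  84.1]
centroid@71 [529.7 -65.   71. ] 100.4 3.098
wrist holes [[548.4, -130.0, 18.0]] [101.7] [-2.502]
knob px 58 180 184 223 240 mean [541.  -61.7  67. ] top [nan nan nan]
centroid@71 [542.1 -60.1  71. ] 88.4 3.038m2.py:13: RuntimeWarning: Mean of empty slice.
  v,u=np.where(m);print("knob px",len(q),u.min(),u.max(),v.min(),v.max(),"mean",q.mean(0).round(1),"top",q[q[:,2]>80].mean(0).round(1))
  ret = um.true_divide(
```

>>> {"op": "jog_arm", "data": {
  "steps": [
    {"turn": [0, 0, -0.51], "dp": [-0.5, -0.4, -0.3], "claw": 0.6},
    {"turn": [0, 0, -0.51], "dp": [-0.9, -0.8, -0.6], "claw": 0.6},
    {"turn": [0, 0, -0.51], "dp": [-0.95, -0.82, -0.8], "claw": 0.6},
    {"turn": [0, 0, -0.51], "dp": [-0.95, -0.82, -0.8], "claw": 0.6},
    {"turn": [0, 0, -0.51], "dp": [-0.95, -0.82, -0.8], "claw": 0.6},
    {"turn": [0, 0, -0.51], "dp": [-0.95, -0.82, -0.8], "claw": 0.6},
    {"turn": [0, 0, -0.51], "dp": [-0.95, -0.82, -0.8], "claw": 0.6},
    {"turn": [0, 0, -0.51], "dp": [-0.95, -0.82, -0.8], "claw": 0.6},
    {"turn": [0, 0, -0.51], "dp": [-0.95, -0.82, -0.8], "claw": 0.6},
    {"turn": [0, 0, -0.51], "dp": [-0.95, -0.82, -0.8], "claw": 0.6},
    {"turn": [0, 0, -0.51], "dp": [-0.95, -0.82, -0.8], "claw": 0.6},
    {"turn": [0, 0, -0.51], "dp": [-0.95, -0.82, -0.8], "claw": 0.6}
  ]
}}

```text
t: 1.15
ee_pos: [548.4, -65.5, 157.9]
orientation: [-1.238, 1.162, -1.16]
ft_force: [-0.8, -0.1, 0.0]
width: 52.8
```

>>> {"op": "jog_arm", "data": {
  "steps": [
    {"turn": [0, 0, -0.03], "dp": [-0.1, 0, -0.2], "claw": 0.6},
    {"turn": [0, 0, -0.03], "dp": [-0.21, 0, -0.5], "claw": 0.6},
    {"turn": [0, 0, -0.03], "dp": [-0.21, 0, -0.5], "claw": 0.6},
    {"turn": [0, 0, -0.03], "dp": [-0.21, 0, -0.5], "claw": 0.6},
    {"turn": [0, 0, -0.03], "dp": [-0.21, 0, -0.5], "claw": 0.6}
  ]
}}

```text
t: 1.57
ee_pos: [532.4, -65.7, 118.6]
orientation: [-1.194, 1.231, -1.23]
ft_force: [0.6, 0.6, -0.6]
width: 53.1
```

```bash
cat > look.py <<'E'
import sys
from h import *
from workcell import ctrl
tag=sys.argv[1]
o=ctrl.get_obs();print(o["t"],o["ee_pos"].round(1),o["orientation"].round(3),o["ft_force"].round(1),round(float(o["width"]),1))
T=pose(o);print("toolx ang",np.arctan2(T[1,0],T[0,0]).round(3),"tooly",T[:3,1].round(3))
np.save(tag+"_T.npy",T)
for n in sys.argv[2:]:
    d=ctrl.get_image(n);np.savez(f"{tag}_{n}.npz",**d)
    im=d["img"][:,:,::-1]
    if n=="wrist": im=cv2.resize(im,(768,576),interpolation=cv2.INTER_CUBIC)
    else:
        u,v=proj(d,wfc(d),[600,-80,50])[0].astype(int);im=cv2.resize(im[v-50:v+50,u-65:u+65],None,fx=6,fy=6,interpolation=cv2.INTER_CUBIC);print(n,"crop origin",u-65,v-50)
    cv2.imwrite(f"pics/{tag}_{n}.png",im)
E
python3 look.py a scene side wrist
```

```text
1.5667 [532.4 -65.7 118.6] [-1.194  1.231 -1.23 ] [ 0.6  0.6 -0.6] 53.1
toolx ang -1.6 tooly [ 0.     0.001 -1.   ]
scene crop origin 171 167
side crop origin 215 151
```

View pics/a_wrist.png

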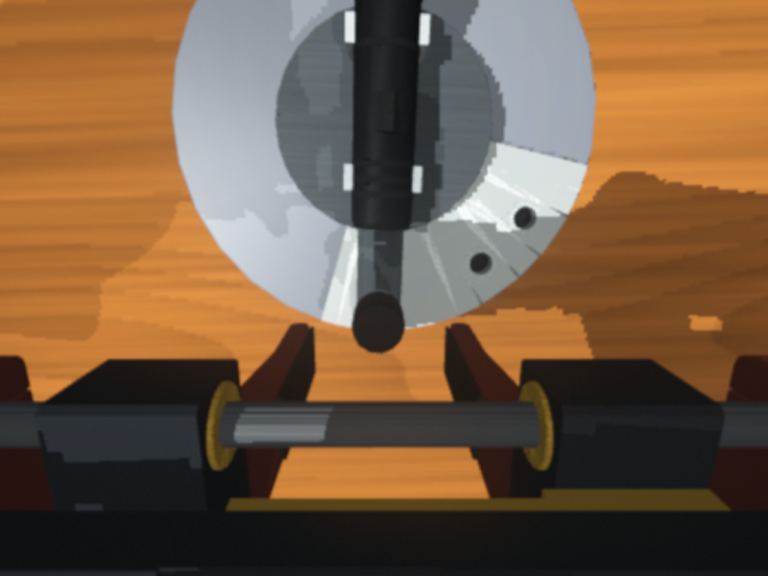

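View pics/a_side.png

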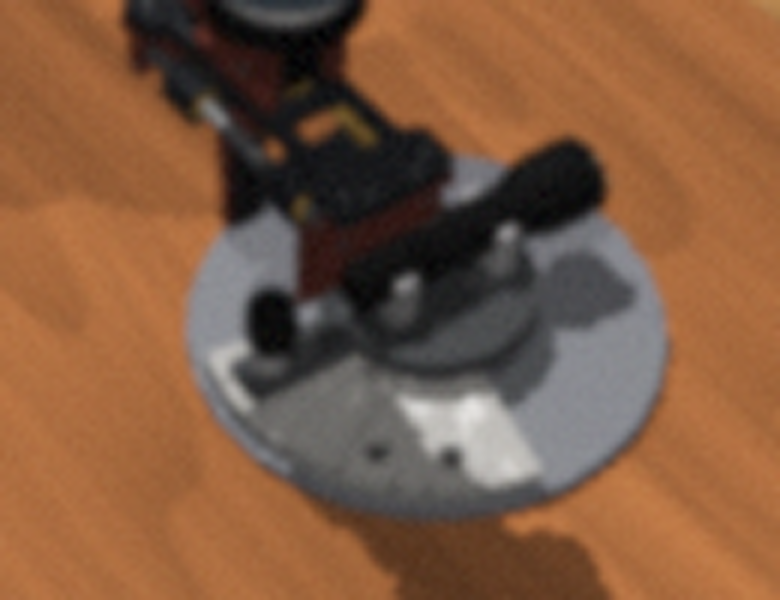

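View pics/a_scene.png

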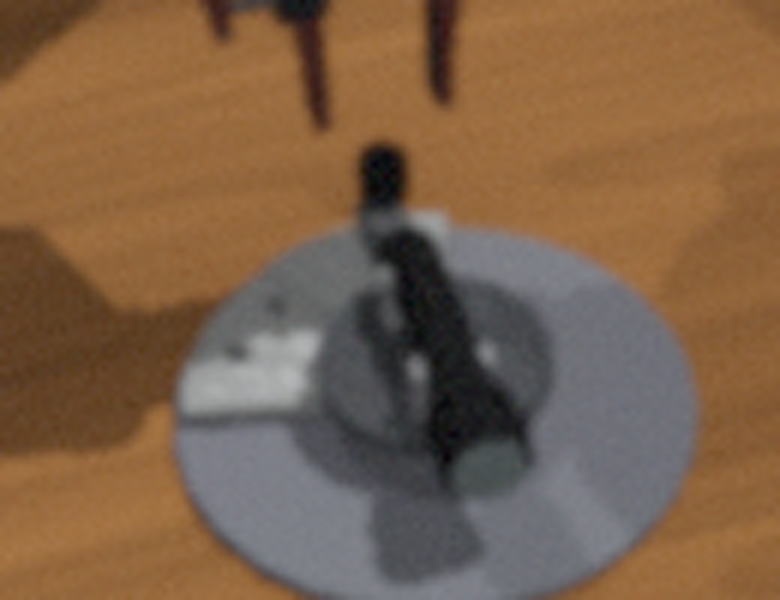

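The wrist view is clear. The knob's top disc is at about (378,321), and the holes are at (480,263) and (524,217). I'll refine these positions.

```bash
python3 - <<'E'
from h import *
d=dict(np.load("a_wrist.npz"));T=np.load("a_T.npy");W=wfc(d,T);P=cloud(d,W);img=d["img"]
s=lambda p:(np.array(p)+.5)/1.5-.5
# knob top by depth
m=(img.max(2)<70)&(abs(P[...,2]-84)<6)&(P[...,0]<560)
v,u=np.where(m);print(len(u),P[m].mean(0).round(1))
(cu,cv_),r=cv2.minEnclosingCircle(np.c_[u,v].astype(np.float32));print("circ",cu,cv_,r,cu*1.5,cv_*1.5)
k=cast(d,W,[(cu,cv_)],84)[0];print("knob",k.round(1), "r",r*np.median(d["range_z"][m])/f(d))
# dark holes subpixel
h=[]
g=img.mean(2)
for p in[(480,263),(524,217)]:
    a,b=s(p).round().astype(int);w=255-g[b-7:b+8,a-7:a+8];w=np.clip(w-255+75,0,None);vv,uu=np.mgrid[b-7:b+8,a-7:a+8]
    c=((w*uu).sum()/w.sum(),(w*vv).sum()/w.sum());h.append(cast(d,W,[c],18.5)[0]);print(c,(w>0).sum(),h[-1].round(1))
# disc edge circle fit from hull of grey low pixels
hsv=cv2.cvtColor(img,cv2.COLOR_RGB2HSV)
ms=((hsv[...,1]<60)&(abs(P[...,2]-8)<7)).astype(np.uint8)
n,l,st,_=cv2.connectedComponentsWithStats(ms);i=1+np.argmax(st[1:,4]);vv,uu=np.where(l==i)
hull=cv2.convexHull(np.c_[uu,vv].astype(np.int32))[:,0];hull=hull[(hull[:,1]>3)]
q=cast(d,W,hull,8)[:,:2]
from scipy.optimize import least_squares
r=least_squares(lambda p:np.hypot(q[:,0]-p[0],q[:,1]-p[1])-128,[630,-69],loss="soft_l1");print("disc",r.x.round(1),np.abs(r.fun).mean().round(2),len(q))
for c in(r.x,np.array([630,-69.3])):
    a=[np.arctan2(*(x[:2]-c)[::-1])%(2*np.pi) for x in(k,*h)];print(np.round(a,3),[np.hypot(*(x[:2]-c)).round(1) for x in(k,*h)],np.diff(a))
E
```

```text
868 [530.3 -64.8  82.4]
circ 251.60203552246094 217.18026733398438 16.989910125732422 377.4030532836914 325.77040100097656
knob [531.1 -64.8  84. ] r 12.436746184927168
(np.float64(319.57321365716297), np.float64(174.84142907426963)) 133 [ 547.9 -128.5   18.5]
(np.float64(348.80741875478714), np.float64(145.01127037969144)) 120 [ 574.8 -154.2   18.5]
disc [629.6 -72.8] 5.12 27
[3.061 3.74  4.119] [np.float64(98.9), np.float64(98.9), np.float64(98.2)] [0.67879963 0.37968323]
[3.096 3.766 4.136] [np.float64(99.0), np.float64(101.2), np.float64(101.3)] [0.66986571 0.36943917]
```

>>> {"op": "jog_arm", "data": {
  "steps": [
    {"turn": [0, 0, 0], "dp": [-0.02, 0.01, -0.25], "claw": 0.6},
    {"turn": [0, 0, 0], "dp": [-0.02, 0.01, -0.5], "claw": 0.6},
    {"turn": [0, 0, 0], "dp": [-0.02, 0.01, -0.7], "claw": 0.6},
    {"turn": [0, 0, 0], "dp": [-0.02, 0.01, -0.75], "claw": 0.6},
    {"turn": [0, 0, 0], "dp": [-0.02, 0.01, -0.75], "claw": 0.5},
    {"turn": [0, 0, 0], "dp": [-0.02, 0.01, -0.75], "claw": 0.42},
    {"turn": [0, 0, 0], "dp": [-0.02, 0.01, -0.75], "claw": 0.36},
    {"turn": [0, 0, 0], "dp": [-0.02, 0.01, -0.75], "claw": 0.36}
  ]
}}

```text
t: 2.38
ee_pos: [532.1, -65.0, 60.1]
orientation: [-1.192, 1.228, -1.232]
ft_force: [0.2, -0.0, 0.5]
width: 32.8
```

```bash
python3 look.py b scene wrist
```

```text
2.3833 [532.1 -65.   60.1] [-1.192  1.228 -1.232] [ 0.2 -0.   0.5] 32.8
toolx ang -1.6 tooly [ 0.004  0.001 -1.   ]
scene crop origin 171 167
```

View pics/b_wrist.png

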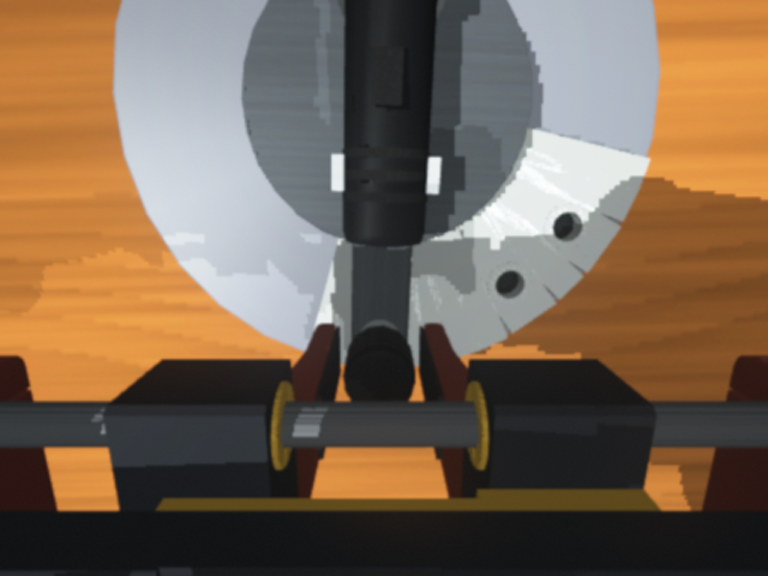

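View pics/b_scene.png

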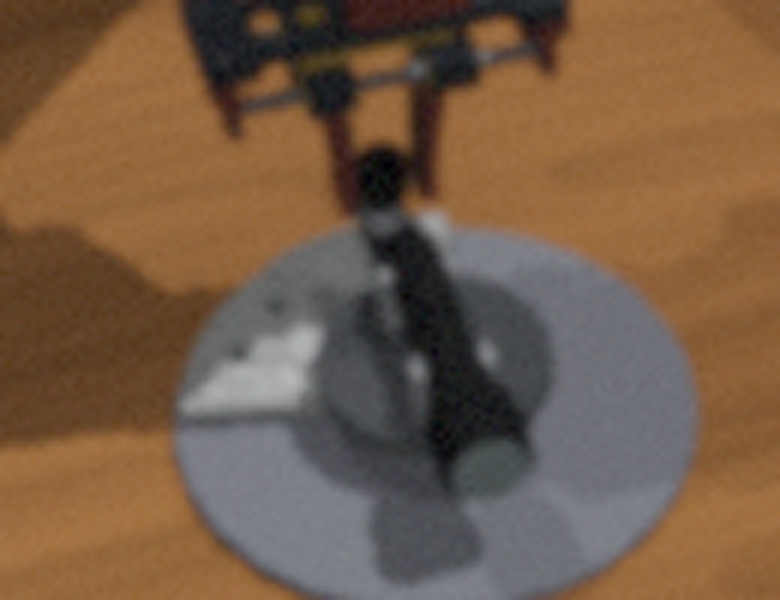

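The jaws straddle the knob evenly, with the knob at (379,365) in wrist. Now I'll close.

>>> {"op": "jog_arm", "data": {
  "steps": [
    {"turn": [0, 0, 0], "dp": [-0.01, 0, -0.02], "claw": 0.33},
    {"turn": [0, 0, 0], "dp": [-0.01, 0, -0.02], "claw": 0.2},
    {"turn": [0, 0, 0], "dp": [-0.01, 0, -0.02], "claw": 0.2},
    {"turn": [0, 0, 0], "dp": [-0.01, 0, -0.02], "claw": 0.2},
    {"turn": [0, 0, 0], "dp": [-0.01, 0, -0.02], "claw": 0.2}
  ]
}}

```text
t: 2.9
ee_pos: [531.1, -64.9, 58.4]
orientation: [-1.192, 1.229, -1.232]
ft_force: [-0.6, 0.4, 3.3]
width: 25.6
```

>>> {"op": "jog_arm", "data": {
  "steps": [
    {"turn": [0, 0, 0], "dp": [0, 0, 0.05], "claw": 0.2},
    {"turn": [0, 0, 0], "dp": [0, 0, 0.1], "claw": 0.2},
    {"turn": [0, 0, 0], "dp": [0, 0, 0.14], "claw": 0.2},
    {"turn": [0, 0, 0], "dp": [0, 0, 0.17], "claw": 0.2},
    {"turn": [0, 0, 0], "dp": [0, 0, 0.17], "claw": 0.2},
    {"turn": [0, 0, 0], "dp": [0, 0, 0.17], "claw": 0.2}
  ]
}}

```text
t: 3.4
ee_pos: [531.1, -64.9, 72.0]
orientation: [-1.192, 1.228, -1.232]
ft_force: [2.7, -0.4, -8.4]
width: 25.2
```

```bash
python3 look.py c side wrist; python3 - <<'E'
from h import *
d=dict(np.load("c_wrist.npz"));T=np.load("c_T.npy");W=wfc(d,T);P=cloud(d,W);img=d["img"]
m=(img.max(2)<70)&(P[...,0]<545)&(P[...,0]>515)&(abs(P[...,1]+65)<9)&(P[...,2]>60)&(P[...,2]<110);print("knob top z",np.percentile(P[m][:,2],[50,80,95]).round(1))
b=dict(np.load("b_wrist.npz"));TB=np.load("b_T.npy");PB=cloud(b,wfc(b,TB));m=(b["img"].max(2)<70)&(PB[...,0]<545)&(PB[...,0]>515)&(abs(PB[...,1]+65)<9)&(PB[...,2]>60)&(PB[...,2]<110);print("before",np.percentile(PB[m][:,2],[50,80,95]).round(1))
for D,TT,pp in((b,TB,[(509,284),(567,226)]),):
  g=D["img"].mean(2)
  for p in pp:
    a,q=((np.array(p)+.5)/1.5-.5).round().astype(int);w=np.clip(75-g[q-9:q+10,a-9:a+10],0,None);vv,uu=np.mgrid[q-9:q+10,a-9:a+10]
    print((w>0).sum(),cast(D,wfc(D,TT),[((w*uu).sum()/w.sum(),(w*vv).sum()/w.sum())],18.5)[0].round(1),cast(D,wfc(D,TT),[(np.array(p)+.5)/1.5-.5],18.5)[0].round(1))
E
```

```text
3.4 [531.1 -64.9  72. ] [-1.192  1.228 -1.232] [ 2.7 -0.4 -8.4] 25.2
toolx ang -1.6 tooly [ 0.004  0.001 -1.   ]
side crop origin 215 151
knob top z [96.  96.7 97.3]
before [82.8 83.5 84. ]
182 [ 549.  -128.2   18.5] [ 548.3 -129.    18.5]
167 [ 575.5 -153.7   18.5] [ 575.7 -155.1   18.5]
```

View pics/c_wrist.png

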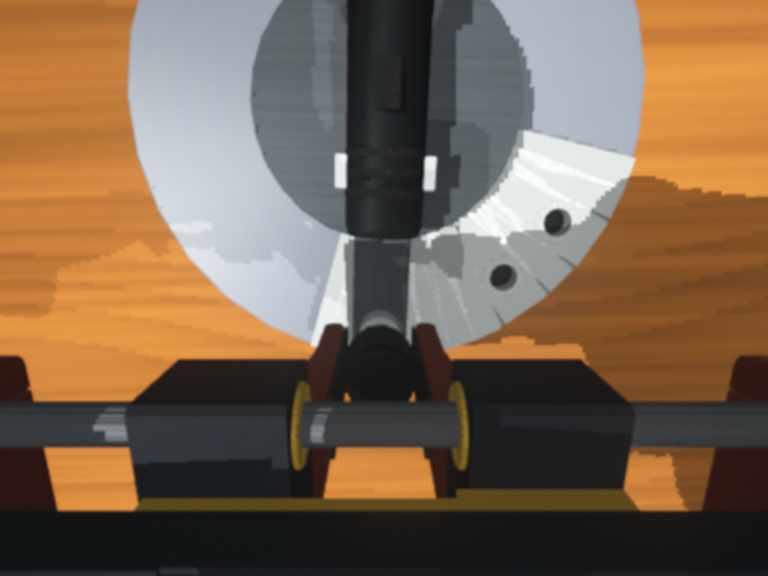

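View pics/c_side.png

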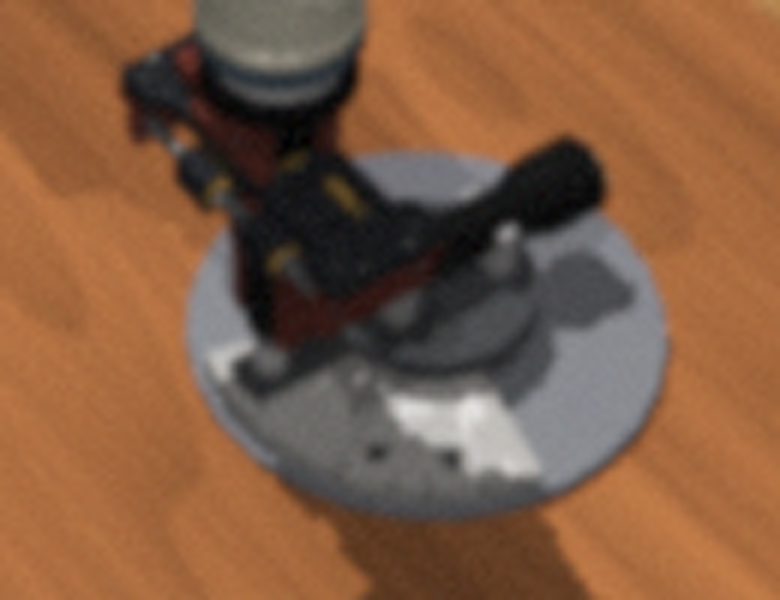

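The pin is drawn about 13.5 mm: the knob top went from 83.5 to 97 mm, and the pull is 8.4 N. The next hole is about 0.67 rad along, at (548.7,-128.3). Swinging along the arc.

>>> {"op": "jog_arm", "data": {
  "steps": [
    {"turn": [0, 0, 0.016], "dp": [0, -0.062, 0], "claw": 0.2},
    {"turn": [0, 0, 0.032], "dp": [0, -0.124, 0], "claw": 0.2},
    {"turn": [0, 0, 0.048], "dp": [0.004, -0.186, 0], "claw": 0.2},
    {"turn": [0, 0, 0.064], "dp": [0.01, -0.248, 0], "claw": 0.2},
    {"turn": [0, 0, 0.08], "dp": [0.021, -0.309, 0], "claw": 0.2},
    {"turn": [0, 0, 0.095], "dp": [0.033, -0.369, 0], "claw": 0.2},
    {"turn": [0, 0, 0.111], "dp": [0.05, -0.429, 0], "claw": 0.2},
    {"turn": [0, 0, 0.127], "dp": [0.068, -0.488, 0], "claw": 0.2},
    {"turn": [0, 0, 0.143], "dp": [0.09, -0.546, 0], "claw": 0.2},
    {"turn": [0, 0, 0.159], "dp": [0.115, -0.603, 0], "claw": 0.2},
    {"turn": [0, 0, 0.159], "dp": [0.115, -0.603, 0], "claw": 0.2}
  ]
}}

```text
t: 4.42
ee_pos: [540.7, -113.2, 71.7]
orientation: [-1.392, 0.853, -0.855]
ft_force: [4.7, 2.0, -6.8]
width: 25.4
```

```bash
python3 look.py d side wrist
```

```text
4.4167 [ 540.7 -113.2   71.7] [-1.392  0.853 -0.855] [ 4.7  2.  -6.8] 25.4
toolx ang -1.099 tooly [ 0.003  0.003 -1.   ]
side crop origin 215 151
```

View pics/d_wrist.png

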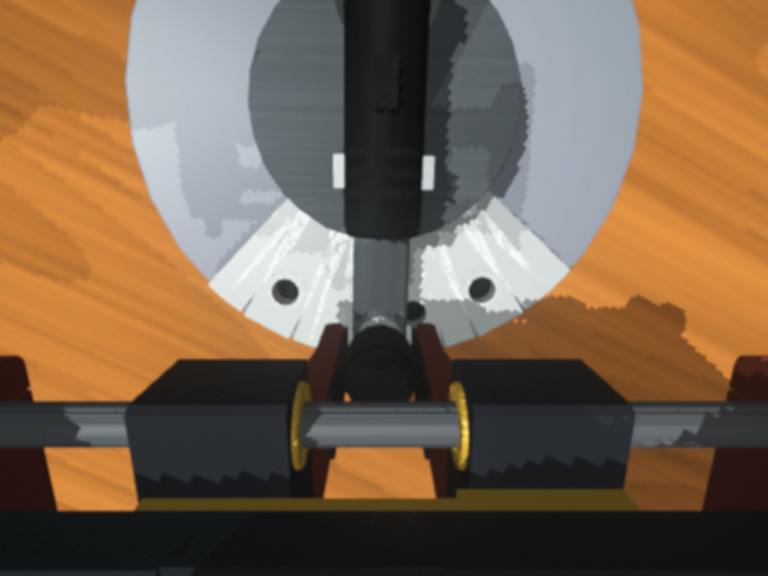

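View pics/d_side.png

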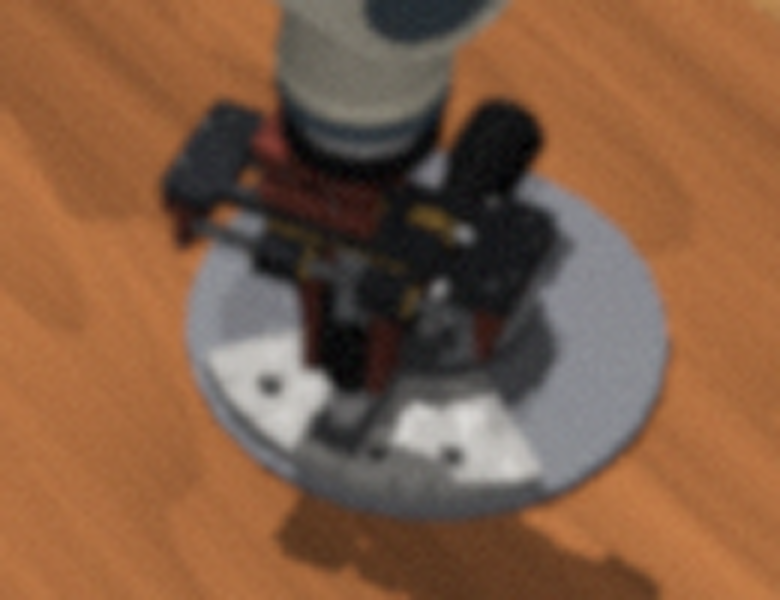

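The first hole is now uncovered at (285,291). The next hole is partly behind the barrel at (415,311), and the third is at (481,289). I'll measure the exact angle between them.

```bash
python3 - <<'E'
from h import *
d=dict(np.load("d_wrist.npz"));T=np.load("d_T.npy");W=wfc(d,T);g=d["img"].mean(2)
o=[]
for p,z in(((285,291),21),((481,289),18)):
    a,q=((np.array(p)+.5)/1.5-.5).round().astype(int);w=np.clip(80-g[q-9:q+10,a-9:a+10],0,None);vv,uu=np.mgrid[q-9:q+10,a-9:a+10]
    o.append(cast(d,W,[((w*uu).sum()/w.sum(),(w*vv).sum()/w.sum())],z)[0]);print((w>0).sum(),o[-1].round(1))
A,B=o[0][:2],o[1][:2];ch=np.hypot(*(B-A));print("delta first-third",2*np.arcsin(ch/200),"next:",2*np.arcsin(ch/200)-.38)
mid=(A+B)/2;n=np.array([-(B-A)[1],(B-A)[0]])/ch;c=mid+n*np.sqrt(1e4-ch*ch/4);print("c",c)
an=lambda p:np.arctan2(*(p[:2]-c)[::-1])%(2*np.pi)
print("hole0",an(A),"tcp",an(T[:3,3]),"->carrier",an(T[:3,3])-an(A),"r",np.hypot(*(T[:2,3]-c)))
for x in(.62,.64,.66,.68,.70):
    t=an(A)+x;print(x,(c+100*np.array([np.cos(t),np.sin(t)])).round(1))
E
```

```text
140 [530.5 -65.1  21. ]
139 [ 575.8 -154.1   18. ]
delta first-third 1.0461362839914083 next: 0.6661362839914083
c [630.33033837 -70.24911783]
hole0 3.089949385851678 tcp 3.5888239023408275 ->carrier 0.4988745164891495 r 99.41489013920084
0.62 [ 546.1 -124.1]
0.64 [ 547.1 -125.7]
0.66 [ 548.3 -127.4]
0.68 [ 549.4 -129. ]
0.7 [ 550.6 -130.6]
```

>>> {"op": "jog_arm", "data": {
  "steps": [
    {"turn": [0, 0, 0.015], "dp": [0.022, -0.05, 0], "claw": 0.2},
    {"turn": [0, 0, 0.03], "dp": [0.045, -0.1, 0], "claw": 0.2},
    {"turn": [0, 0, 0.04], "dp": [0.066, -0.14, 0], "claw": 0.2},
    {"turn": [0, 0, 0.04], "dp": [0.066, -0.14, 0], "claw": 0.2},
    {"turn": [0, 0, 0.04], "dp": [0.066, -0.14, -0.02], "claw": 0.2},
    {"turn": [0, 0, 0.04], "dp": [0.066, -0.14, -0.045], "claw": 0.2},
    {"turn": [0, 0, 0.04], "dp": [0.066, -0.14, -0.045], "claw": 0.2}
  ]
}}

```text
t: 5.1
ee_pos: [546.4, -123.6, 68.0]
orientation: [-1.428, 0.759, -0.763]
ft_force: [5.2, 4.5, -8.1]
width: 25.7
```

>>> {"op": "jog_arm", "data": {
  "steps": [
    {"turn": [0, 0, 0], "dp": [0, 0, 0], "claw": 0.3},
    {"turn": [0, 0, 0], "dp": [0, 0, 0], "claw": 0.36},
    {"turn": [0, 0, 0], "dp": [0, 0, 0], "claw": 0.36},
    {"turn": [0, 0, 0], "dp": [0, 0, 0], "claw": 0.36}
  ]
}}

```text
t: 5.43
ee_pos: [546.2, -123.7, 68.4]
orientation: [-1.429, 0.76, -0.763]
ft_force: [-0.6, 0.5, 0.3]
width: 31.3
```

```bash
cat > kz.py <<'E'
import sys
from h import *
t=sys.argv[1];d=dict(np.load(t+"_wrist.npz"));T=np.load(t+"_T.npy");W=wfc(d,T);P=cloud(d,W)
L=(P-T[:3,3])@T[:3,:3]
m=(d["img"].max(2)<70)&(abs(L[...,0])<9)&(abs(L[...,2])<14)&(P[...,2]>55)&(P[...,2]<110)
print("knob top z",np.percentile(P[m][:,2],[50,80,95]).round(1),m.sum())
E
python3 look.py e scene wrist; python3 kz.py e;python3 kz.py b;python3 kz.py c
```

```text
5.4333 [ 546.2 -123.7   68.4] [-1.429  0.76  -0.763] [-0.6  0.5  0.3] 31.3
toolx ang -0.977 tooly [ 0.004  0.003 -1.   ]
scene crop origin 171 167
knob top z [90.5 91.1 91.7] 1635
knob top z [82.8 83.5 84. ] 1579
knob top z [96.  96.7 97.3] 1595
```

View pics/e_wrist.png

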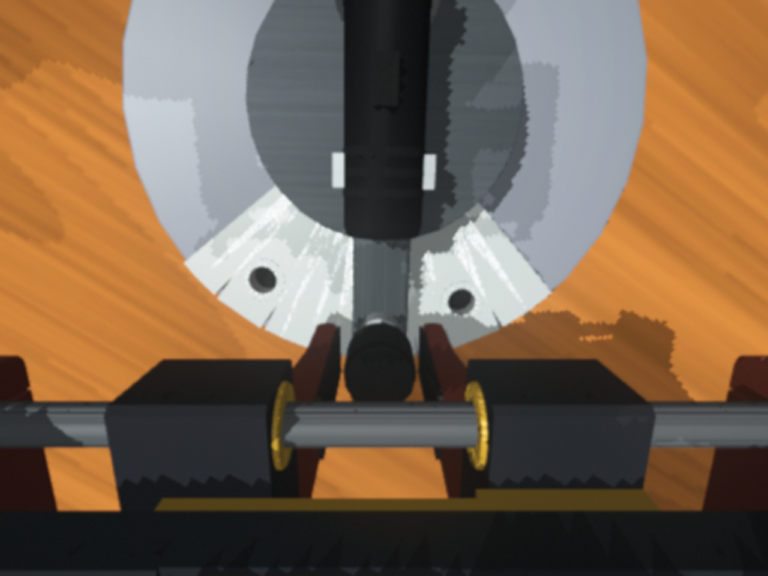

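The knob is up 7.7 mm, so the pin rides on the quadrant just short of the hole. I'll lower the open jaws and nudge with the trailing finger.

>>> {"op": "jog_arm", "data": {
  "steps": [
    {"turn": [0, 0, 0], "dp": [0, 0, -0.04], "claw": 0.36},
    {"turn": [0, 0, 0], "dp": [0, 0, -0.08], "claw": 0.36},
    {"turn": [0, 0, 0], "dp": [0.01, -0.016, -0.08], "claw": 0.36},
    {"turn": [0, 0, 0], "dp": [0.02, -0.031, -0.08], "claw": 0.36},
    {"turn": [0, 0, 0], "dp": [0.027, -0.042, -0.08], "claw": 0.36},
    {"turn": [0, 0, 0], "dp": [0.034, -0.052, -0.08], "claw": 0.36},
    {"turn": [0, 0, 0], "dp": [0.034, -0.052, -0.08], "claw": 0.36}
  ]
}}

```text
t: 6.12
ee_pos: [548.3, -127.6, 61.5]
orientation: [-1.429, 0.761, -0.762]
ft_force: [-2.4, 4.0, -2.9]
width: 31.6
```

```bash
python3 look.py f wrist; python3 kz.py f
```

```text
6.1167 [ 548.3 -127.6   61.5] [-1.429  0.761 -0.762] [-2.4  4.  -2.9] 31.6
toolx ang -0.977 tooly [ 0.002  0.004 -1.   ]
knob top z [90.2 90.9 91.4] 1566
```

>>> {"op": "jog_arm", "data": {
  "steps": [
    {"turn": [0, 0, 0], "dp": [0.004, -0.006, 0], "claw": 0.36},
    {"turn": [0, 0, 0], "dp": [0.008, -0.012, 0], "claw": 0.36},
    {"turn": [0, 0, 0], "dp": [0.008, -0.012, 0], "claw": 0.36}
  ]
}}

```text
t: 6.42
ee_pos: [549.2, -128.8, 61.5]
orientation: [-1.429, 0.76, -0.762]
ft_force: [0.2, 0.4, -0.5]
width: 31.3
```

```bash
python3 look.py g wrist; python3 kz.py g
```

```text
6.4167 [ 549.2 -128.8   61.5] [-1.429  0.76  -0.762] [ 0.2  0.4 -0.5] 31.3
toolx ang -0.977 tooly [ 0.003  0.003 -1.   ]
knob top z [82.7 83.4 83.9] 1618
```

The pin has dropped: the knob top is at 83.4 mm, the same as its first home reading, and the force is about 0. Opening and retreating straight up.

>>> {"op": "jog_arm", "data": {
  "steps": [
    {"turn": [0, 0, 0], "dp": [0, 0, 0], "claw": 0.5},
    {"turn": [0, 0, 0], "dp": [0, 0, 0], "claw": 0.6},
    {"turn": [0, 0, 0], "dp": [0, 0, 0], "claw": 0.6},
    {"turn": [0, 0, 0], "dp": [0, 0, 0.2], "claw": 0.6},
    {"turn": [0, 0, 0], "dp": [0, 0, 0.5], "claw": 0.6},
    {"turn": [0, 0, 0], "dp": [0, 0, 0.9], "claw": 0.6},
    {"turn": [0, 0, 0], "dp": [0, 0, 1], "claw": 0.6},
    {"turn": [0, 0, 0], "dp": [0, 0, 1], "claw": 0.6},
    {"turn": [0, 0, 0], "dp": [0, 0, 1], "claw": 0.6}
  ]
}}

```text
t: 7.22
ee_pos: [549.5, -129.1, 141.8]
orientation: [-1.429, 0.759, -0.764]
ft_force: [-0.1, -0.0, -0.4]
width: 52.6
```

```bash
python3 look.py k scene side wrist; python3 kz.py k; python3 - <<'E'
from h import *
d=dict(np.load("k_wrist.npz"));T=np.load("k_T.npy");W=wfc(d,T);P=cloud(d,W)
m=(d["img"].max(2)<70)&(abs(P[...,2]-84)<5)&(np.hypot(P[...,0]-549,P[...,1]+128)<22)
v,u=np.where(m);(a,b),r=cv2.minEnclosingCircle(np.c_[u,v].astype(np.float32));k=cast(d,W,[(a,b)],84)[0];c=np.array([630.3,-70.25])
print("knob",k.round(1),"carrier",np.arctan2(*(k[:2]-c)[::-1])%(2*np.pi)-3.09,np.median(P[m][:,2]))
E
```

```text
7.2167 [ 549.5 -129.1  141.8] [-1.429  0.759 -0.764] [-0.1 -0.  -0.4] 52.6
toolx ang -0.977 tooly [ 0.005  0.002 -1.   ]
scene crop origin 171 167
side crop origin 215 151
knob top z [84.3 84.9 85.4] 724
knob [ 549.6 -127.    84. ] carrier 0.6644273725512981 84.37476687203612
```

View pics/k_wrist.png

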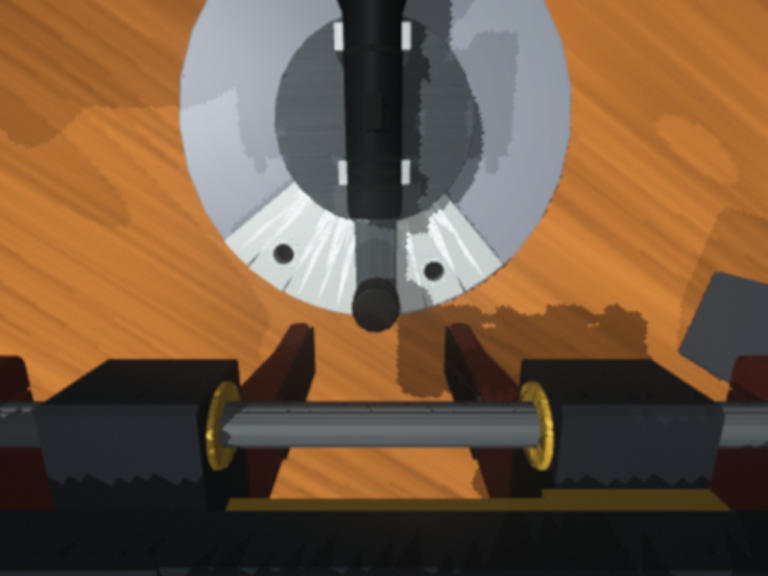

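View pics/k_side.png

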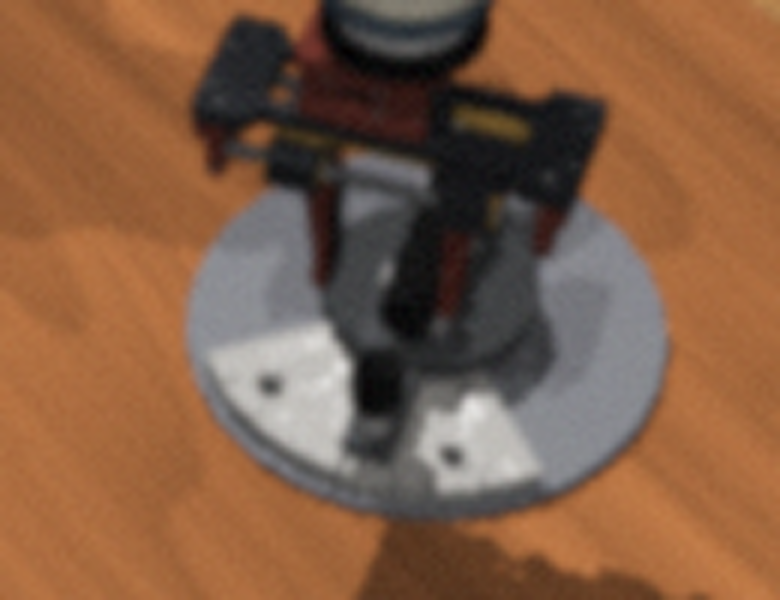

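The knob at (376,305) sits between the empty first hole (283,253) and the empty third hole (433,270), and its top is at home height. The gripper is clear of everything. Handing in.

```bash
python3 -c "
from workcell import ctrl
print(ctrl.close_job())"
```

```text
the job is handed in; nothing more can be done
None
```

The pin is home in the next hole, with the stand swung about 0.66–0.67 rad anticlockwise and let go. I handed the job in at about 7.4 s on the robot's clock.

- **Drawing and swinging:** I gripped the knob and drew the pin about 13.5 mm up. I then swung the stand along its arc to about 0.62 rad and let the pin ride on the quadrant.
- **Seating:** I nudged the stand on with the trailing finger, at about 5 N by the wrist reading, until the pin dropped by itself.
- **Last checks:**
  - The knob's top is at 83.4–84.4 mm, against a home height of 84 mm.
  - From the knob's position the swing is 0.664 rad; from the holes the next one lies at 0.666 rad.
  - The first and third holes can be seen empty on either side of the knob.
  - The gripper is well above the knob and the wrist force is near zero.
- **Not measured:** I did not re-measure the jar, battery or bulb at the end, but the arm's path stayed well away from them. The side force on the pin itself could not be read; the wrist force never read more than about 11 N at the end of a move.

No check failed. The only disagreement was in early fits of the disc's centre, one of them about 15 mm off, so I used a centre worked out from the hole positions instead.

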